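# Load the film reel on the lift rod and lift the rod out of its loading stand

### The arm

A 6-joint arm with a two-finger parallel gripper is mounted at the origin on the work surface; the furniture and walls round the work are solid. World frame = base frame: x ahead of the robot, y to its left, z up, the work surface at z = 0. Lengths are in m, angles in degrees, forces in N, time in s.
With the tool pointing down it reaches from about 0.4 to 0.825 m from the base axis. Payload 7 kg.
Tool frame: the origin (TCP) lies on the front face of the gripper's body, between the roots of the fingers; the fingertips stand 66 mm ahead of it and the grasp point (between the pads) lies 47 mm ahead of it; z points along the fingers, y is the line along which they close (so a half turn about z gives the same grasp; the last joint's range is limited). The gripper opens to 88 mm and grips with 3 to 60 N. Pads are 19 mm wide; open, the fingers measure 130 mm over their backs; the gripper's body (78 mm by 193 mm) begins 47 mm behind the grasp point.
Start: joints at [87.668, 20.546, 0.682, 0, -70.136, -16.507], TCP at [0.218, 0.639, 0.292] pointing down, gripper open.
Joint ranges: [-176.03, 176.03], [-82.01, 121.73], [-58.28, 71.71], [-173.87, 95.51], [-174.79, -0.11], [-173.66, 173.66]. Speed limits (degrees/s): [136.94, 136.94, 172.46, 180, 180, 180].

### API

Orientations are given as [roll, pitch, yaw] about the fixed x, y, z axes, in that order (R = Rz(yaw) Ry(pitch) Rx(roll)).
In Python, from plant import ctrl gives the robot as it stands.
- The arm moves only by the tool send_rows, never from a script. Its argument "deltas" is a list of rows, each a list of 2 entries, a list of its own where there are three numbers: the shift along the tool's x, y, z each as a share of 800 mm, from -1 to 1, then the turn about the tool's z as a share of 90 degrees, from -1 to 1. A call has exactly 5 rows; each row is the pose to reach, as a shift and turn from the pose commanded when the call began, along the tool's axes at that moment; what a row does not reach only later rows make up. A row lasts 1/12 s, in which the tool goes at most 41.7 mm and 7.16 degrees, less where a joint would pass 70% of its speed; a pose out of reach is approached as far as the arm can. A call with a number of a shift or a turn outside -1 to 1 is refused whole. A call with a gripper value outside its range is refused whole. "gripper" is the opening, from 0 (shut) to 1 (fully open), set as the call begins (left out, the last holds). The fingers move at their own pace and stop on an object; the grip force is fixed at half the most. Time passes only in rows, so rows that repeat a pose let the fingers close, or fill a call up. It gives the time, the measured TCP pose, the force, the opening and the grip force at its end, in the units of the state.
- ctrl.get_obs(): the state, without advancing time (a new reading comes with each control period).
- ctrl.snapshot(name): name is "side" or "top" or "wrist"; returns a dict with "color" (480x640x3 uint8, red, green, blue), "vertical_fov" (degrees; the focal length in pixels is half the picture's height over the tangent of half this angle, whatever the lens; pixels are square), "cx", "cy" (the principal point, pixels), "rvec" (rotation vector, rad) and "tvec" (3), from world to camera coordinates, as OpenCV has them. Camera axes: x right, y down, z forward; pixel columns grow to the right and rows downward; lengths in m; the calibration is good to about 2 mm. The wrist camera is an equidistant fisheye: a pixel r from the principal point sees the ray r / f radians off the axis. A picture is of the moment at which its call begins. There is no depth.
- ctrl.close_job(): hands the job in; it is judged then, once.
Trained networks look in a picture, given as the dict that the camera call returned (one of the last four; its "shot" number tells which), for a name from the list of things; names that differ only in an ending like _2 or _b are one class to them, and where a whole thing is asked for, a point or a joint stands for the part that bears it (a point fixed in the world has none). Each returns a list of dicts, best first, with "conf" (0 to 1); they miss things now and then, are a little off and sometimes report something else, mostly with a low value. They report only what shows in the picture. A call takes as long as a camera call.
- ctrl.boxes_of(picture, thing): "xy" ([column, row] as shares, 0 to 1, of the picture: columns of its width, rows of its height, amid what is visible of it).
- ctrl.cut_out(picture, thing): "pixels" (480x640 bool, what is visible of it) and "xy" ([column, row] as shares, 0 to 1, of the picture: columns of its width, rows of its height, amid what is visible of it).
The state is a dict: "clock": time; "joint_pos": joint angles; "qvel": joint speeds; "tau": joint torques, N m; "tool_pos": TCP position; "orientation": TCP orientation; "force": force on the tool from outside, world axes, zero at the start; "moment": the same for the moment, N m; "opening": finger opening in m; "gripper_force": force on a finger pad.
Only numpy, scipy, OpenCV 4.12 (cv2) and the standard library are available. Lean on these libraries where they do the work, as an engineer would, in place of code of your own. Each camera call takes 0.05 s, during which the arm holds its last target. There are 200 camera calls.

### The job

Slide the steel film reel down over the upright lift rod until it sits on the rod's round seat, while the rod is still locked in its loading stand. Then pinch the two side catches at the rod's head together to unlock it and lift the rod with the reel straight up, at least 10 cm out of the stand, leaving everything else where it stands. Finish while holding the loaded rod up there, upright and still, with the catches still pinched.

Things in the scene. Friction and masses are not known exactly. Their poses are not given: they have to be found in the camera images.
- reel_center (a point): Centre (half-way up) of the loose film reel: wire-spiral steel drum, 66 mm diameter, 40 mm high, with a 34.5 mm round bore right through it; stands flat, axis (z) upright; 0.08 to 0.14 kg. Grip it from above across its 66 mm rim, by its upper half: the rod's head stands 29 mm above the top of the seated reel and must not meet the gripper's body.
- rod: White lift rod (0.21 kg), locked upright in the loading stand. Origin on its axis at the underside of its round seat, z up. Above the origin: seat 60 mm diameter, 0 to 5 mm; column 27 mm diameter up to 47 mm; flat head 7 mm thick along y, 20 mm wide along x, up to 64 mm, between two catch pads (+y and -y) that end at 74 mm. Four legs reach 13 mm below. Locked, it has 1.5 mm play and can turn.
- rod_pinch (a point): Point on the rod's axis between the two catch pads, 60 mm above the rod's origin: pinch here along the rod's y axis. The pads are 12 mm wide (along x), flat from 48 to 68 mm above the rod's origin (top of the seated reel: 45 mm), their tips above bent inward. At rest they lean outward, 22 mm over their outsides at the bottom, 28 mm at 68 mm; fully pinched they are parallel, 17 mm apart outside.
- catch_left (a joint): Rocker catch on the rod's +y side, in rad: 0 at rest (its tooth hooks 2.5 mm under the lip of the stand's post), 0.135 fully pinched; free of the lip from about 0.08. A spring drives it back; pressing a pad fully in takes about 9 N at mid-pad.
- catch_right (a joint): The same on the rod's -y side; both must be pinched in for the rod to come off.
- stand: The loading stand, fixed on the worktop: dark round foot 110 mm in diameter and 10 mm high with a short lipped metal post (lip 28 mm in diameter, top at 30 mm). Origin at the centre of its underside, z up. The rod's origin is 30 mm above it while it is locked.
- tank_1: Bystander: small steel developing tank, 70 mm in diameter, 91 mm high; origin at the centre of its underside.
- tape_roll: Bystander: roll of pale tape lying flat, 96 mm in diameter, 24 mm high; origin at the centre of its underside.
- cassette_1: Bystander: film cassette standing upright, 25 x 28 x 51 mm; origin at the centre of its underside.
- rod_seat (a point): Point on the rod's axis at the top of its seat, 5 mm above the rod's origin: the underside of the loaded reel rests here, its centre 25 mm above the rod's origin, centred by a boss 32 mm in diameter and 4 mm high with a cone above it up to the column.

How it is judged:
By the outcome, as a careful person would: the job done as asked, in the order asked, and still so for the second after the job is handed in, while the arm keeps its last pose, push and grip.
It also fails if it takes over 48 s, if anything falls off the work surface, if the arm or the gripper's body presses on something with over 40 N, if the wrist force passes 120 N, or if a joint passes its speed limit or range.

## Working session

There is one attempt and no reset: what is moved stays moved. The work goes in short steps, Python scripts to look and compute and a tool call to move; the robot and the scene stay as the last step left them, time stands still between calls to the robot, and variables do not carry over. Pictures are saved under pics/ and viewed, at most 10 in all, crops included, and the job is handed in when it is done.

Besides the shell and the picture viewer there is one more tool, called after "Emit:" by a JSON object that holds its "api" and its "payload", one argument or row to a line. send_rows: Moves the arm, as the interface text tells. Shift numbers are shares of 800 mm and turn numbers shares of 90 degrees, none past 1 either way. Its arguments: {"type":"object","properties":{"deltas":{"type":"array","items":{"type":"array"}},"gripper":{"type":"number"}},"required":["deltas"]}

```bash
mkdir -p pics; ls
cat > h.py <<'E'
import numpy as np, cv2
from plant import ctrl
from scipy.spatial.transform import Rotation as R
def ray(p,u,v):
    f=240/np.tan(np.radians(p["vertical_fov"])/2)
    d=np.array([u-p["cx"],v-p["cy"]])/f
    if p.get("_n")=="wrist":
        r=np.hypot(*d); c=np.array([*(d/max(r,1e-9)*np.sin(r)),np.cos(r)])
    else: c=np.array([*d,1.])
    M=cv2.Rodrigues(np.array(p["rvec"],float))[0]; t=np.array(p["tvec"],float).ravel()
    return -M.T@t, M.T@c
def atz(p,u,v,z):
    o,d=ray(p,u,v); return o+d*(z-o[2])/d[2]
def proj(p,X):
    M=cv2.Rodrigues(np.array(p["rvec"],float))[0]; c=M@np.array(X,float)+np.array(p["tvec"],float).ravel()
    f=240/np.tan(np.radians(p["vertical_fov"])/2)
    if p.get("_n")=="wrist":
        r=np.hypot(c[0],c[1]); th=np.arctan2(r,c[2]); return np.array([p["cx"],p["cy"]])+f*th*c[:2]/max(r,1e-9)
    return np.array([p["cx"],p["cy"]])+f*c[:2]/c[2]
def snap(n):
    p=ctrl.snapshot(n); p["_n"]=n; return p
def save(p,name,crop=None,s=1):
    im=p["color"][:,:,::-1]
    if crop: a,b,c,d=crop; im=im[b:d,a:c]
    cv2.imwrite("pics/"+name,cv2.resize(im,None,fx=s,fy=s,interpolation=cv2.INTER_CUBIC))
E
python3 - <<'E'
from h import *
o=ctrl.get_obs(); print(o["clock"],o["tool_pos"],o["orientation"],o["opening"])
zs={"reel_center":.02,"rod":.06,"stand":.01,"tank_1":.045,"tape_roll":.012,"cassette_1":.025}
ims=[]
for n in("side","top","wrist"):
    p=snap(n); save(p,n+"0.png"); ims.append(p["color"])
    for t,z in zs.items():
        for b in ctrl.cut_out(p,t)[:2]:
            x=np.array(b["xy"])*[640,480]; print(n,t,round(b["conf"],2),x.round(),atz(p,*x,z).round(3),b["pixels"].sum())
    print(ray(p,320,240))
cv2.imwrite("pics/all0.png",cv2.resize(np.vstack([np.hstack(ims[:2]),np.hstack([ims[2],ims[2]*0])]),(800,600))[:,:,::-1])
E
```

```text
pics
0.0 [0.21785295 0.63845509 0.29119174] [ 1.79901845e+02 -1.01586061e-02 -1.88454171e+01] 0.08736987437672752
side reel_center 0.81 [377. 283.] [0.52  0.199 0.02 ] 1061
side reel_center 0.29 [303. 307.] [0.674 0.161 0.02 ] 451
side rod 0.94 [280. 199.] [ 0.546 -0.102  0.06 ] 505
side stand 0.62 [283. 218.] [ 0.545 -0.093  0.01 ] 892
side tank_1 0.65 [303. 305.] [0.684 0.175 0.045] 416
side tape_roll 0.82 [245. 272.] [0.709 0.01  0.012] 1301
side tape_roll 0.53 [282. 197.] [ 0.5   -0.16   0.012] 563
side cassette_1 0.7 [396. 342.] [0.594 0.325 0.025] 148
(array([1.01611561, 0.62156428, 0.68793021]), array([-0.47778239, -0.58271099, -0.65768744]))
top reel_center 0.77 [275. 289.] [0.513 0.211 0.02 ] 678
top rod 0.83 [439. 282.] [ 0.531 -0.112  0.06 ] 697
top stand 0.75 [426. 283.] [ 0.529 -0.095  0.01 ] 1642
top tank_1 0.73 [277. 186.] [0.719 0.206 0.045] 1118
top tape_roll 0.72 [378. 186.] [0.727 0.004 0.012] 1447
top cassette_1 0.44 [216. 247.] [0.597 0.329 0.025] 174
(array([0.54379183, 0.0992995 , 1.09712647]), array([ 0.06475308,  0.01983597, -0.99782036]))
(array([0.2817888 , 0.61773765, 0.38513135]), array([-0.2459146 ,  0.07688814, -0.96623715]))
```

View pics/all0.png

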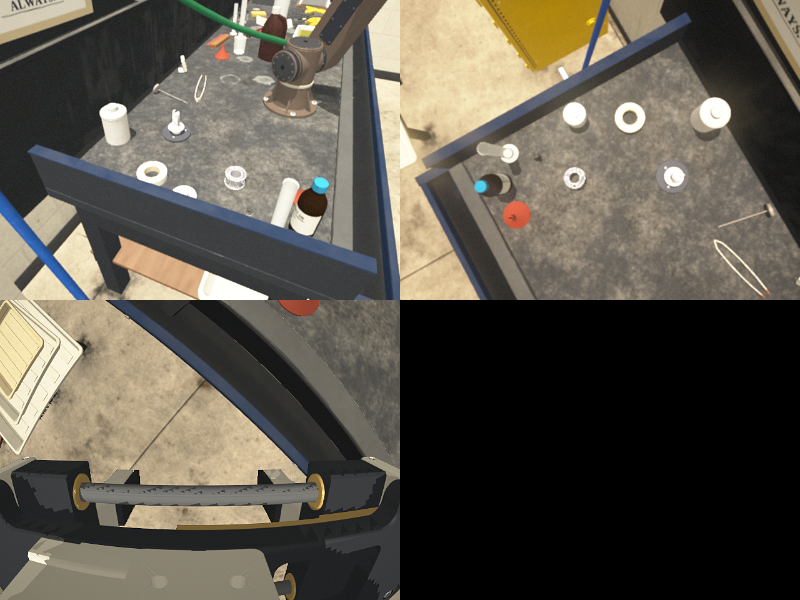

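The picture shows the reel near top-view pixel (275,289), the rod and stand near (430,283), and a bottle and tube off to the side. I'll raise the arm and fly to above the reel.

Emit:
{"api": "send_rows", "payload": {
  "deltas": [
    [[0, 0, -0.05], 0],
    [[0.03, 0.02, -0.09], 0],
    [[0.07, 0.05, -0.1], 0],
    [[0.11, 0.08, -0.1], 0],
    [[0.15, 0.11, -0.1], 0]
  ],
  "gripper": 1
}}

```text
clock: 1.47
tool_pos: [0.3037, 0.5158, 0.3733]
orientation: [-179.9, 0.0, -18.8]
force: [0.7, -0.1, -0.9]
opening: 0.0877
gripper_force: 0.0
```

Emit:
{"api": "send_rows", "payload": {
  "deltas": [
    [[0.04, 0.03, 0], 0],
    [[0.08, 0.06, 0], 0],
    [[0.12, 0.09, 0], 0],
    [[0.16, 0.12, 0], 0],
    [[0.2, 0.15, 0], 0]
  ]
}}

```text
clock: 1.88
tool_pos: [0.4164, 0.3497, 0.3726]
orientation: [-180.0, -0.0, -18.8]
force: [0.8, -0.2, 0.1]
opening: 0.0875
gripper_force: 0.0
```

Emit:
{"api": "send_rows", "payload": {
  "deltas": [
    [[0.04, 0.03, 0.02], 0],
    [[0.08, 0.06, 0.06], 0],
    [[0.12, 0.09, 0.1], 0],
    [[0.16, 0.12, 0.13], 0],
    [[0.176, 0.132, 0.15], 0]
  ]
}}

```text
clock: 2.3
tool_pos: [0.5132, 0.2084, 0.2558]
orientation: [-179.9, -0.1, -18.8]
force: [0.9, 0.3, 0.6]
opening: 0.0881
gripper_force: 0.0
```

Run:
```python
from h import *
p=snap("wrist"); o=ctrl.get_obs(); print(o["clock"],o["tool_pos"],o["orientation"],o["opening"])
save(p,"w1.png")
for t,z in {"reel_center":.04,"rod":.08,"stand":.01,"cassette_1":.025}.items():
    for b in ctrl.cut_out(p,t)[:2]:
        x=np.array(b["xy"])*[640,480]; print(t,round(b["conf"],2),x.round(),atz(p,*x,z).round(3),b["pixels"].sum())
```

```text
2.35 [0.51281004 0.20400743 0.24969812] [179.67936779   0.2410084  -18.99025935] 0.08733956476837779
reel_center 0.6 [332. 215.] [0.516 0.195 0.04 ] 3891
reel_center 0.42 [607. 111.] [ 0.532 -0.112  0.04 ] 2078
rod 0.56 [612. 117.] [ 0.532 -0.077  0.08 ] 2225
stand 0.76 [575. 114.] [ 0.534 -0.088  0.01 ] 3517
cassette_1 0.67 [162. 178.] [0.598 0.333 0.025] 1055
```

View pics/w1.png

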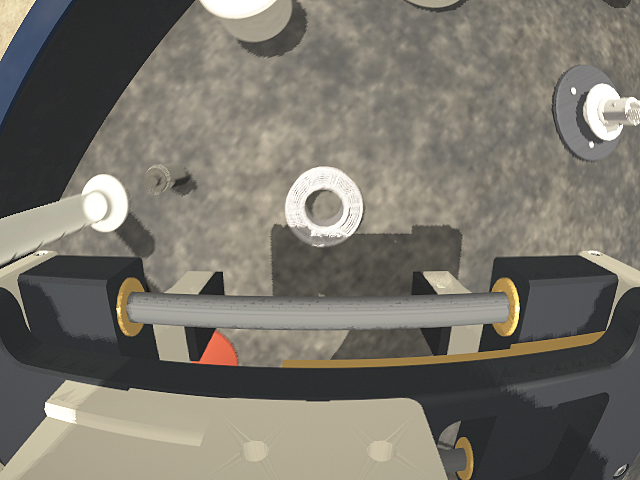

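The wrist view shows the reel at about (324,206), its bore visible, and the rod and stand at the right near (590,112). Next I'll fit the reel's outline precisely.

```bash
cat >> h.py <<'E'
from scipy.optimize import minimize
def fit_reel(p,x0,zb,box):
    a,b,c,d=box; g=cv2.cvtColor(p["color"],cv2.COLOR_RGB2GRAY)
    m=np.zeros_like(g); m[b:d,a:c]=(g[b:d,a:c]>150)*1
    n,l,s,_=cv2.connectedComponentsWithStats(m); k=1+np.argmax(s[1:,4]); m=(l==k).astype(np.uint8)
    pts=np.argwhere(m)[:,::-1].astype(np.int32); H=cv2.convexHull(pts)
    M=np.zeros_like(m); cv2.fillConvexPoly(M,H,1)
    th=np.linspace(0,2*np.pi,60,endpoint=False)
    def sil(x,S=4):
        P=[proj(p,[x[0]+.033*np.cos(t),x[1]+.033*np.sin(t),z]) for z in(zb,zb+.04) for t in th]
        h=cv2.convexHull(np.array(P,np.float32)); W=np.zeros_like(m)
        cv2.fillConvexPoly(W,np.round(h*16).astype(np.int32),1,shift=4); return W
    f=lambda x:(sil(x)^M).sum()
    r=minimize(f,x0,method="Nelder-Mead",options=dict(initial_simplex=np.array(x0)+[[0,0],[.006,0],[0,.006]],xatol=1e-4))
    return r.x,r.fun,M.sum()
E
python3 - <<'E'
from h import *
p=snap("wrist"); o=ctrl.get_obs(); print(o["tool_pos"],o["orientation"])
print(fit_reel(p,[.516,.2],0,(270,150,380,262)))
p=snap("top"); print(fit_reel(p,[.516,.2],0,(245,260,305,318)))
E
```

```text
[0.51262843 0.21072495 0.25690618] [-1.79927659e+02 -5.83376712e-02 -1.88210136e+01]
(array([0.52375635, 0.201927  ]), np.float64(1267.0), np.uint64(6147))
(array([0.5446875, 0.187625 ]), np.float64(388.0), np.uint64(559))
```

```bash
sed -i 's/def fit_reel(p,x0,zb,box)/def fit_reel(p,x0,zb,box,T=190)/; s/>150/>T/' h.py
python3 - <<'E'
from h import *
P=[]
for i in range(2):
    p=snap("wrist"); o=ctrl.get_obs(); print(o["tool_pos"],-cv2.Rodrigues(p["rvec"])[0].T@p["tvec"])
    for T in(170,190,210): print(T,fit_reel(p,[.516,.2],0,(270,150,380,262),T))
b=ctrl.cut_out(p,"reel_center")[0]; ys,xs=np.nonzero(b["pixels"]); print(xs.min(),xs.max(),ys.min(),ys.max(),xs.mean(),ys.mean())
p=snap("top")
b=ctrl.cut_out(p,"reel_center")[0]; ys,xs=np.nonzero(b["pixels"]); u=(xs.min()+xs.max()+1)/2,(ys.min()+ys.max()+1)/2; print(u,xs.max()-xs.min(),ys.max()-ys.min(),atz(p,*u,.03))
E
```

```text
[0.51237071 0.21124445 0.2571805 ] [0.57618606 0.18997191 0.35016579]
170 (array([0.52327338, 0.20144142]), np.float64(404.0), np.uint64(4495))
190 (array([0.52375128, 0.20135638]), np.float64(481.0), np.uint64(4421))
210 (array([0.52301833, 0.20140053]), np.float64(513.0), np.uint64(4382))
[0.51225891 0.21123181 0.25710064] [0.57605414 0.19012234 0.35018866]
170 (array([0.52354391, 0.20130356]), np.float64(382.0), np.uint64(4522))
190 (array([0.5231001 , 0.20153676]), np.float64(434.0), np.uint64(4474))
210 (array([0.52309331, 0.20154882]), np.float64(465.0), np.uint64(4432))
286 364 165 244 325.70524501354345 206.25707953705984
(np.float64(284.0), np.float64(284.5)) 25 32 [0.52329489 0.19133906 0.03      ]
```

Emit:
{"api": "send_rows", "payload": {
  "deltas": [
    [[0.016, 0.007, 0.04], 0],
    [[0.016, 0.007, 0.08], 0],
    [[0.016, 0.007, 0.12], 0],
    [[0.016, 0.007, 0.14], 0],
    [[0.016, 0.007, 0.14], 0]
  ]
}}

```text
clock: 3.32
tool_pos: [0.5207, 0.1996, 0.1403]
orientation: [179.7, 0.2, -18.9]
force: [-0.3, 0.3, -0.0]
opening: 0.0878
gripper_force: 0.0
```

Run:
```python
from h import *
for i in range(2):
    p=snap("wrist"); o=ctrl.get_obs(); print(o["clock"],o["tool_pos"],o["orientation"],np.abs(o["qvel"]).max())
save(p,"w2.png")
for b in ctrl.cut_out(p,"reel_center")[:1]:
    ys,xs=np.nonzero(b["pixels"]); print(b["conf"],xs.min(),xs.max(),ys.min(),ys.max())
    for T in(170,200): print(T,fit_reel(p,[.523,.2015],0,(xs.min()-10,ys.min()-10,xs.max()+10,ys.max()+10),T))
```

```text
3.3667 [0.52184725 0.20028373 0.14262679] [ 1.79822379e+02  1.03604279e-01 -1.88114167e+01] 2.831363928425224
3.4167 [0.52278747 0.20093943 0.14426546] [ 1.79960018e+02 -2.82683551e-03 -1.87894926e+01] 1.6164043975224547
0.65 258 374 196 296
170 (array([0.52350139, 0.2014606 ]), np.float64(6766.0), np.uint64(4583))
200 (array([0.52348979, 0.20130795]), np.float64(6828.0), np.uint64(4512))
```

View pics/w2.png

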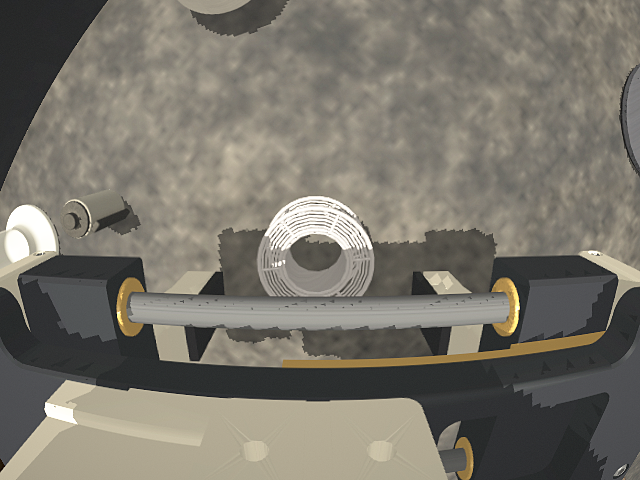

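The reel is centred between the fingers at about (316,250). I'll descend and grip it.

Emit:
{"api": "send_rows", "payload": {
  "deltas": [
    [[0, 0, 0.03], 0],
    [[0, 0, 0.06], 0],
    [[0, 0, 0.084], 0],
    [[0, 0, 0.084], 0],
    [[0, 0, 0.084], 0]
  ]
}}

```text
clock: 3.88
tool_pos: [0.5231, 0.201, 0.0778]
orientation: [-180.0, -0.0, -18.8]
force: [0.9, 0.1, 1.2]
opening: 0.0874
gripper_force: 0.0
```

Emit:
{"api": "send_rows", "payload": {
  "deltas": [
    [[0, 0, 0], 0],
    [[0, 0, 0], 0],
    [[0, 0, 0], 0],
    [[0, 0, 0], 0],
    [[0, 0, 0], 0]
  ],
  "gripper": 0
}}

```text
clock: 4.3
tool_pos: [0.5231, 0.201, 0.0779]
orientation: [-179.9, -0.1, -18.8]
force: [-1.3, 0.3, 6.6]
opening: 0.066
gripper_force: 30.0
```

Emit:
{"api": "send_rows", "payload": {
  "deltas": [
    [[0, 0, 0], 0],
    [[0, 0, 0], 0],
    [[0, 0, 0], 0],
    [[0, 0, 0], 0],
    [[0, 0, 0], 0]
  ]
}}

```text
clock: 4.72
tool_pos: [0.5231, 0.201, 0.0779]
orientation: [-179.9, -0.1, -18.8]
force: [-2.1, 0.4, 7.7]
opening: 0.0658
gripper_force: 30.0
```

Emit:
{"api": "send_rows", "payload": {
  "deltas": [
    [[0, 0, -0.02], 0],
    [[0, 0, -0.06], 0],
    [[0, 0, -0.11], 0],
    [[0, 0.03, -0.16], 0],
    [[0, 0.07, -0.19], 0]
  ]
}}

```text
clock: 5.13
tool_pos: [0.5066, 0.1511, 0.2301]
orientation: [-179.9, -0.2, -18.7]
force: [1.5, 0.0, -0.8]
opening: 0.0659
gripper_force: 30.0
```

Emit:
{"api": "send_rows", "payload": {
  "deltas": [
    [[0, 0.04, 0], 0],
    [[0, 0.08, 0], 0],
    [[0, 0.11, 0], 0],
    [[0, 0.11, 0], 0],
    [[0, 0.11, 0], 0]
  ]
}}

```text
clock: 5.55
tool_pos: [0.4764, 0.0654, 0.2274]
orientation: [-180.0, -0.0, -18.9]
force: [-0.3, 0.9, 0.2]
opening: 0.0658
gripper_force: 30.0
```

Run:
```python
from h import *
p=snap("wrist")
p=snap("wrist"); o=ctrl.get_obs(); print(o["clock"],o["tool_pos"],o["orientation"],o["opening"])
save(p,"w3.png",(380,60,640,255),3)
for t,z in {"rod":.08,"rod_pinch":.1,"stand":.01}.items():
    for b in ctrl.cut_out(p,t)[:1]:
        ys,xs=np.nonzero(b["pixels"]);x=np.array(b["xy"])*[640,480]; print(t,round(b["conf"],2),x.round(),atz(p,*x,z).round(3),xs.min(),xs.max(),ys.min(),ys.max())
```

```text
5.65 [0.47716919 0.06668643 0.22718766] [-1.79964188e+02 -3.37555546e-02 -1.88528603e+01] 0.066217907015407
rod 0.56 [511. 101.] [ 0.531 -0.095  0.08 ] 472 562 67 135
rod_pinch 0.82 [507. 100.] [ 0.533 -0.08   0.1  ] 472 562 67 136
stand 0.81 [469. 110.] [ 0.53  -0.091  0.01 ] 433 540 46 164
```

View pics/w3.png

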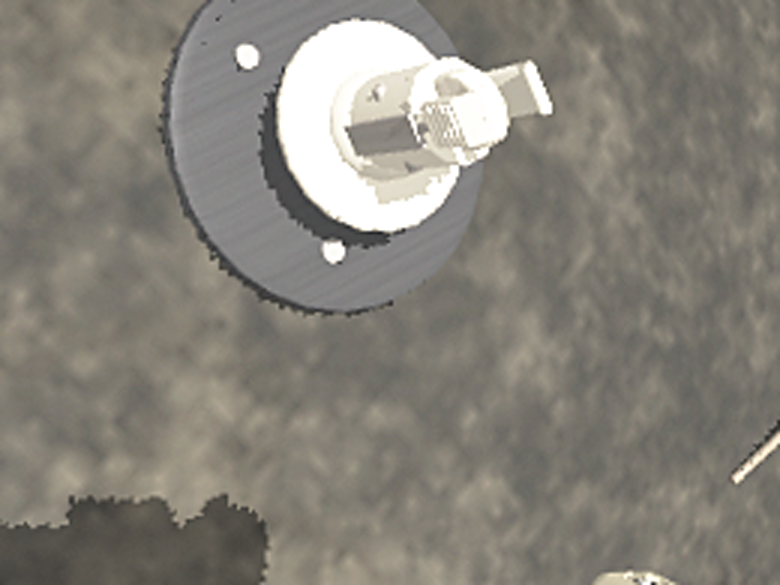

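The crop shows the foot (crop centre about (325,130)), the seat, and the head with its two pads, the far tip at crop (540,88). I'll go closer for a straight view.

Emit:
{"api": "send_rows", "payload": {
  "deltas": [
    [[0, 0.04, 0], 0],
    [[0, 0.08, 0], 0],
    [[0, 0.12, 0], 0],
    [[0, 0.16, 0], 0],
    [[0, 0.16, 0], 0]
  ]
}}

```text
clock: 6.22
tool_pos: [0.4335, -0.0573, 0.2264]
orientation: [179.9, 0.1, -18.9]
force: [0.3, 0.3, -0.8]
opening: 0.0659
gripper_force: 30.0
```

```bash
cat >> h.py <<'E'
def fit_disk(p,M,x0,r,z0,z1,ex=None):
    th=np.linspace(0,2*np.pi,80,endpoint=False)
    def sil(x):
        P=[proj(p,[x[0]+r*np.cos(t),x[1]+r*np.sin(t),z]) for z in(z0,z1) for t in th]
        W=np.zeros((480,640),np.uint8); cv2.fillConvexPoly(W,np.round(cv2.convexHull(np.array(P,np.float32))*16).astype(np.int32),1,shift=4); return W
    f=lambda x:((sil(x)!=M)&(ex==0 if ex is not None else True)).sum()
    q=minimize(f,x0,method="Nelder-Mead",options=dict(initial_simplex=np.array(x0)+[[0,0],[.008,0],[0,.008]],xatol=1e-4))
    return q.x,q.fun,M.sum()
E
python3 - <<'E'
from h import *
p=snap("wrist"); p=snap("wrist"); o=ctrl.get_obs(); print(o["clock"],o["tool_pos"],o["orientation"],o["opening"])
S=ctrl.cut_out(p,"stand")[0]["pixels"]; D=ctrl.cut_out(p,"rod")[0]["pixels"]
ys,xs=np.nonzero(S|D); a,b=xs.min()-10,max(0,ys.min()-10); print(a,b,xs.max(),ys.max())
print("foot",fit_disk(p,(S|D).astype(np.uint8),[.532,-.09],.055,0,.01,D.astype(np.uint8)))
M=S&~D; 
np.savez("w4.npz",color=p["color"],S=S,D=D,rvec=p["rvec"],tvec=p["tvec"],cx=p["cx"],cy=p["cy"],vf=p["vertical_fov"])
save(p,"w4.png",(a,b,min(640,a+260),b+195),3)
E
```

```text
6.3167 [ 0.43558025 -0.05507129  0.22686606] [-1.79997782e+02 -5.99810176e-03 -1.89238669e+01] 0.0660898069582093
272 22 412 158
foot (array([ 0.52999149, -0.11509644]), np.float64(573.0), np.uint64(12873))
```

View pics/w4.png

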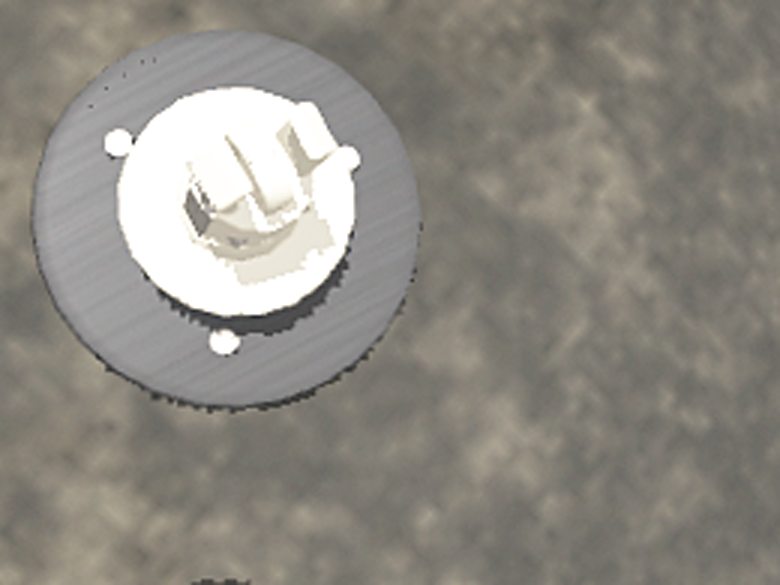

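Run:
```python
from h import *
d=np.load("w4.npz"); p=dict(color=d["color"],rvec=d["rvec"],tvec=d["tvec"],cx=float(d["cx"]),cy=float(d["cy"]),vertical_fov=float(d["vf"]),_n="wrist")
F=lambda x,y,z:atz(p,272+x/3,22+y/3,z)
print("foot",F(228,220,.01),"seat",F(237,202,.035))
a,b=F(300,103,.1),F(335,150,.1); print("rod x from right tip",a,b,np.linalg.norm(a-b),np.degrees(np.arctan2(*(b-a)[1::-1])))
a,b=F(230,135,.094),F(265,208,.094); print("rod x head edge",a,b,np.linalg.norm(a-b),np.degrees(np.arctan2(*(b-a)[1::-1])))
M=(d["S"]|d["D"]).astype(np.uint8)
for x0 in([.53,-.09],[.536,-.085]): print(fit_disk(p,M,x0,.055,0,.01))
g=cv2.cvtColor(p["color"],cv2.COLOR_RGB2GRAY); W=np.zeros_like(g); W[45:135,300:400]=g[45:135,300:400]>215
n,l,s,_=cv2.connectedComponentsWithStats(W); W=(l==1+np.argmax(s[1:,4])).astype(np.uint8); W=cv2.morphologyEx(W,cv2.MORPH_OPEN,np.ones((9,9),np.uint8))
H=cv2.convexHull(np.argwhere(W)[:,::-1].astype(np.int32)); cv2.fillConvexPoly(W,H,1)
E=np.zeros_like(W); E[45:92,352:400]=1
print("seat",fit_disk(p,W,[.532,-.088],.03,.03,.035,E))
im=p["color"][:,:,::-1].copy()
```

```text
foot [ 0.52833425 -0.11412587  0.01      ] seat [ 0.52967423 -0.11484514  0.035     ]
rod x from right tip [ 0.53813451 -0.12483759  0.1       ] [ 0.52697888 -0.12828543  0.1       ] 0.011676288577158384 -162.82531826219386
rod x head edge [ 0.53689386 -0.11030256  0.094     ] [ 0.52036243 -0.11201268  0.094     ] 0.01661965038037928 -174.09397105307136
(array([ 0.53034539, -0.11503602]), np.float64(576.0), np.uint64(12873))
(array([ 0.53009066, -0.11480791]), np.float64(581.0), np.uint64(12873))
seat (array([ 0.53115095, -0.11519709]), np.float64(82.0), np.uint64(4684))
```

The view shows the rod head-on: foot, seat and pads all agree on an axis at about (0.5305, -0.115). I'll move the reel over it.

Emit:
{"api": "send_rows", "payload": {
  "deltas": [
    [[0.04, 0.01, 0], 0],
    [[0.08, 0.02, 0], 0],
    [[0.12, 0.03, 0], 0],
    [[0.137, 0.0325, 0], 0],
    [[0.137, 0.0325, 0], 0]
  ]
}}

```text
clock: 6.83
tool_pos: [0.5341, -0.1147, 0.2258]
orientation: [179.9, 0.0, -18.8]
force: [0.2, -0.5, -0.2]
opening: 0.0663
gripper_force: 30.0
```

Emit:
{"api": "send_rows", "payload": {
  "deltas": [
    [[0, 0, 0.02], 0],
    [[0, 0, 0.04], 0],
    [[0, 0, 0.045], 0],
    [[0, 0, 0.045], 0],
    [[0, 0, 0.045], 0]
  ]
}}

```text
clock: 7.25
tool_pos: [0.5312, -0.114, 0.1911]
orientation: [180.0, 0.0, -18.8]
force: [0.0, 0.1, -1.0]
opening: 0.0656
gripper_force: 30.0
```

Run:
```python
from h import *
p=snap("wrist");w=p; o=ctrl.get_obs(); print(o["clock"],o["tool_pos"],o["orientation"],o["opening"])
q=snap("side"); o=ctrl.get_obs(); print(o["tool_pos"])
x=proj(q,[.53,-.115,.1]).astype(int); print(x)
a,b=x-[60,50]; c=q["color"][b:b+100,a:a+120]
im=np.vstack([cv2.resize(c,(480,400),interpolation=3)]); im2=cv2.resize(w["color"],(0,0),fx=.5,fy=.5)
out=np.zeros((400,800,3),np.uint8); out[:,:480]=im; out[:240,480:]=im2; cv2.imwrite("pics/s5.png",out[:,:,::-1])
S=ctrl.cut_out(w,"stand")
if S:
    m=S[0]["pixels"]; ys,xs=np.nonzero(m); print(S[0]["conf"],xs.min(),xs.max(),ys.min(),ys.max())
```

```text
7.3 [ 0.53145445 -0.1140729   0.19162672] [-1.79992975e+02 -5.11147610e-02 -1.87733762e+01] 0.06582838317775493
[ 0.53150442 -0.11418446  0.19183176]
[281 179]
0.86 250 390 161 295
```

View pics/s5.png

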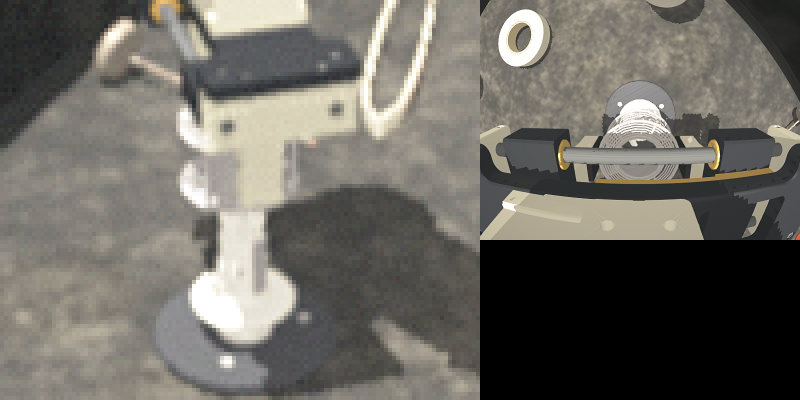

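Run:
```python
from h import *
w=snap("wrist"); q=snap("side"); o=ctrl.get_obs(); print(o["tool_pos"],o["orientation"][2])
x=proj(q,[.53,-.115,.1]).astype(int); a,b=x-[60,50]
X=o["tool_pos"][:2]
for z in(.01,.035,.07,.1,.114,.154): print(z,"axis",((proj(q,[.5305,-.115,z])-[a,b])*4).round(1),"tcp",((proj(q,[*X,z])-[a,b])*4).round(1))
t=snap("top"); 
A=cv2.resize(w["color"][150:360,230:410],(600,700)[::1] if 0 else (514,600),interpolation=2)
y=proj(t,[.53,-.115,.1]).astype(int); B=cv2.resize(t["color"][y[1]-45:y[1]+45,y[0]-40:y[0]+40],(280,315),interpolation=2)
out=np.zeros((600,800,3),np.uint8); out[:,:514]=A; out[:315,514:794]=B; cv2.imwrite("pics/w6.png",out[:,:,::-1])
for z in(.114,.154):
  print([((proj(w,[c[0],c[1],z])-[230,150])*600/210).round(1) for c in ([.5305,-.115],X)])
print(((proj(w,[.5305,-.115,.104])-[230,150])*600/210).round(1))
```

```text
[ 0.53128274 -0.11445746  0.19171804] -18.823220203622657
0.01 axis [246.4 327.6] tcp [245.8 328.5]
0.035 axis [245.2 293.8] tcp [244.7 294.7]
0.07 axis [243.6 244.8] tcp [243.  245.7]
0.1 axis [242.2 201.1] tcp [241.6 202. ]
0.114 axis [241.5 180.2] tcp [240.9 181.1]
0.154 axis [239.4 118.3] tcp [238.8 119.2]
[array([259.9, 382.9]), array([255.5, 379.8])]
[array([262.4, 489.2]), array([256.8, 485.6])]
[259.5 362.6]
```

View pics/w6.png

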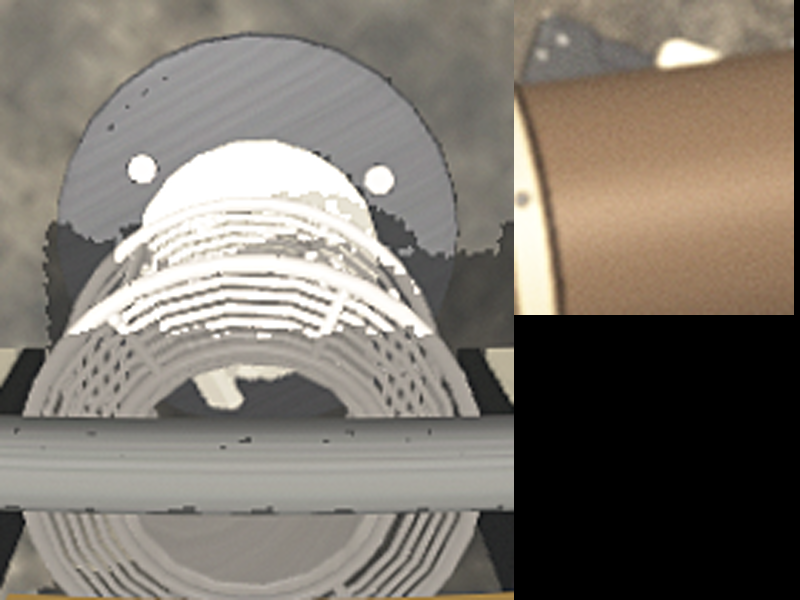

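The wrist view shows the rod's head rising into the bore, and the side view puts the reel over the rod within 1 mm. I'll shift 1 mm and descend.

Emit:
{"api": "send_rows", "payload": {
  "deltas": [
    [[-0.001, 0.0012, 0], 0],
    [[-0.001, 0.0012, 0.005], 0],
    [[-0.001, 0.0012, 0.012], 0],
    [[-0.001, 0.0012, 0.02], 0],
    [[-0.001, 0.0012, 0.02], 0]
  ]
}}

```text
clock: 7.97
tool_pos: [0.5289, -0.1153, 0.1731]
orientation: [180.0, 0.1, -18.9]
force: [-0.1, -0.6, -0.3]
opening: 0.0657
gripper_force: 30.0
```

Emit:
{"api": "send_rows", "payload": {
  "deltas": [
    [[0, 0, 0.007], 0],
    [[0, 0, 0.014], 0],
    [[0, 0, 0.021], 0],
    [[0, 0, 0.03], 0],
    [[0, 0, 0.03], 0]
  ]
}}

```text
clock: 8.38
tool_pos: [0.5289, -0.1153, 0.1491]
orientation: [180.0, 0.1, -18.9]
force: [-0.4, 0.3, -0.8]
opening: 0.066
gripper_force: 30.0
```

Emit:
{"api": "send_rows", "payload": {
  "deltas": [
    [[0.001, 0, 0.007], 0],
    [[0.001, 0, 0.014], 0],
    [[0.001, 0, 0.021], 0],
    [[0.001, 0, 0.03], 0],
    [[0.001, 0, 0.035], 0]
  ]
}}

```text
clock: 8.8
tool_pos: [0.5302, -0.1156, 0.1218]
orientation: [180.0, 0.1, -18.8]
force: [-0.1, 0.3, -1.0]
opening: 0.0661
gripper_force: 30.0
```

Emit:
{"api": "send_rows", "payload": {
  "deltas": [
    [[0, 0, 0.003], 0],
    [[0, 0, 0.006], 0],
    [[0, 0, 0.008], 0],
    [[0, 0, 0.009], 0],
    [[0, 0, 0.009], 0]
  ]
}}

```text
clock: 9.22
tool_pos: [0.5306, -0.1156, 0.1156]
orientation: [180.0, -0.0, -18.8]
force: [0.0, 0.4, -0.4]
opening: 0.066
gripper_force: 30.0
```

Emit:
{"api": "send_rows", "payload": {
  "deltas": [
    [[0, 0, 0.001], 0],
    [[0, 0, 0.002], 0],
    [[0, 0, 0.003], 0],
    [[0, 0, 0.003], 0],
    [[0, 0, 0.003], 0]
  ]
}}

```text
clock: 9.63
tool_pos: [0.5305, -0.1156, 0.1133]
orientation: [180.0, 0.0, -18.8]
force: [-0.5, -0.5, -0.9]
opening: 0.0663
gripper_force: 30.0
```

Emit:
{"api": "send_rows", "payload": {
  "deltas": [
    [[0, 0, 0], 0],
    [[0, 0, 0], 0],
    [[0, 0, 0], 0],
    [[0, 0, 0], 0],
    [[0, 0, 0], 0]
  ],
  "gripper": 1
}}

```text
clock: 10.05
tool_pos: [0.5306, -0.1155, 0.1134]
orientation: [-180.0, -0.0, -18.8]
force: [-0.4, -0.6, -0.9]
opening: 0.0868
gripper_force: 0.0
```

Emit:
{"api": "send_rows", "payload": {
  "deltas": [
    [[0, 0, 0], 0],
    [[0, 0, -0.01], 0],
    [[0, 0, -0.04], 0],
    [[0, 0, -0.08], 0],
    [[0, 0, -0.12], 0]
  ]
}}

```text
clock: 10.47
tool_pos: [0.53, -0.1157, 0.2104]
orientation: [179.9, 0.1, -18.8]
force: [1.2, 0.5, 0.7]
opening: 0.0877
gripper_force: 0.0
```

Emit:
{"api": "send_rows", "payload": {
  "deltas": [
    [[-0.04, 0, -0.02], 0],
    [[-0.08, 0, -0.02], 0],
    [[-0.12, 0, -0.02], 0],
    [[-0.12, 0, -0.02], 0],
    [[-0.12, 0, -0.02], 0]
  ]
}}

```text
clock: 10.88
tool_pos: [0.4386, -0.0843, 0.2265]
orientation: [-179.9, -0.1, -18.8]
force: [-0.4, -0.2, -0.2]
opening: 0.088
gripper_force: 0.0
```

Run:
```python
from h import *
p=snap("wrist"); p=snap("wrist"); o=ctrl.get_obs(); print(o["clock"],o["tool_pos"],o["orientation"],o["opening"])
x=proj(p,[.5305,-.115,.09]); a,b=(x-[80,60]).astype(int); b=max(b,0); print(a,b)
save(p,"w7.png",(a,b,a+160,b+120),5)
q=snap("side"); save(q,"s7.png",(220,140,340,240),4)
np.savez("w7.npz",a=a,b=b,rvec=p["rvec"],tvec=p["tvec"],cx=p["cx"],cy=p["cy"],vf=p["vertical_fov"])
```

```text
10.9833 [ 0.44025623 -0.08445266  0.22615853] [-1.79957076e+02 -9.51320418e-02 -1.88046233e+01] 0.08789194643765175
238 37
```

View pics/w7.png

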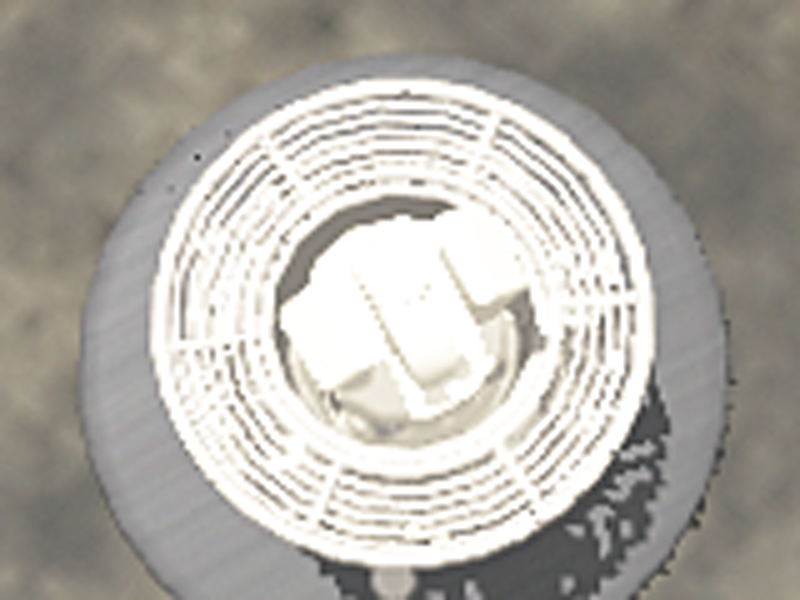

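View pics/s7.png

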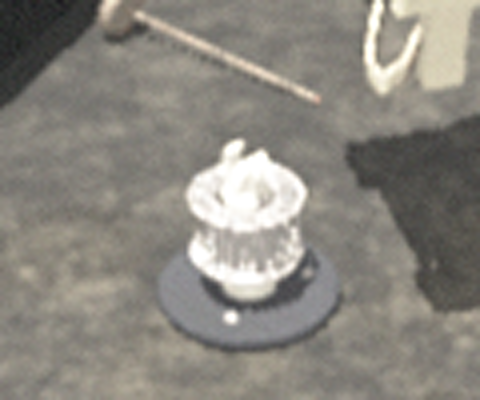

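Run:
```python
from h import *
d=np.load("w7.npz"); p=dict(rvec=d["rvec"],tvec=d["tvec"],cx=float(d["cx"]),cy=float(d["cy"]),vertical_fov=float(d["vf"]),_n="wrist")
F=lambda x,y,z:atz(p,d["a"]+x/5,d["b"]+y/5,z)
for A,B,z in(((355,265),(412,410),.094),((445,250),(490,360),.094),((412,415),(490,370),.094),((330,385),(385,350),.1),((285,300),(330,388),.1),((485,208),(527,280),.1)):
    u,v=F(*A,z),F(*B,z); print(u[:2].round(4),v[:2].round(4),np.linalg.norm(v-u).round(4),np.degrees(np.arctan2(*(v-u)[1::-1])).round(1))
t=np.linspace(0,2*np.pi,90)
def bb(zz,r): P=np.array([proj(p,[.5305+r*np.cos(a),-.115+r*np.sin(a),zz]) for a in t]); return (((P-[d["a"],d["b"]])*5)[:, :].min(0).round(),((P-[d["a"],d["b"]])*5).max(0).round())
for z in(.035,.039,.045): print("wrist rim z",z+.04,bb(z+.04,.033), "bottom",bb(z,.033))
q=snap("side")
for z in(.035,.039,.045):
    P=lambda zz,r:((np.array([proj(q,[.5305+r*np.cos(a),-.115+r*np.sin(a),zz]) for a in t])-[220,140])*4)
    print(z,"top",P(z+.04,.033).min(0).round(),P(z+.04,.033).max(0).round(),"bot",P(z,.033).max(0).round())
print("seat bottom",P(.03,.03).max(0),"foot",P(.01,.055).min(0),P(.0,.055).max(0))
```

```text
[ 0.5363 -0.111 ] [ 0.5172 -0.1117] 0.0191 -177.9
[ 0.5346 -0.1218] [ 0.52   -0.1226] 0.0146 -177.1
[ 0.5166 -0.1115] [ 0.5189 -0.1222] 0.0109 -78.1
[ 0.5228 -0.1035] [ 0.5246 -0.1109] 0.0076 -76.0
[ 0.5341 -0.1018] [ 0.5224 -0.1034] 0.0118 -172.5
[ 0.5371 -0.1275] [ 0.5273 -0.1293] 0.0099 -169.3
wrist rim z 0.07500000000000001 (array([149.,  75.]), array([655., 567.])) bottom (array([184., 137.]), array([619., 562.]))
wrist rim z 0.079 (array([144.,  68.]), array([659., 567.])) bottom (array([180., 132.]), array([622., 563.]))
wrist rim z 0.08499999999999999 (array([138.,  56.]), array([666., 568.])) bottom (array([176., 123.]), array([627., 563.]))
0.035 top [190. 161.] [305. 227.] bot [305. 284.]
0.039 top [189. 156.] [305. 222.] bot [305. 279.]
0.045 top [189. 147.] [305. 213.] bot [305. 270.]
seat bottom [300.42762905 287.83997845] foot [157.57724708 229.32963544] [342.52175326 355.55253185]
```

The wrist rim fit matches a reel top at 75 mm, so the reel is seated. The rod's x axis lies at about 8°. I'll turn the gripper to match and move over the head.

Emit:
{"api": "send_rows", "payload": {
  "deltas": [
    [[0.04, 0, 0], -0.07],
    [[0.08, 0, 0], -0.14],
    [[0.12, 0, 0], -0.22],
    [[0.12, 0, 0], -0.3],
    [[0.12, 0, 0], -0.3]
  ]
}}

```text
clock: 11.5
tool_pos: [0.532, -0.1164, 0.2237]
orientation: [180.0, 0.2, 8.4]
force: [-0.1, 0.5, -0.4]
opening: 0.0877
gripper_force: 0.0
```

Emit:
{"api": "send_rows", "payload": {
  "deltas": [
    [[0, 0, 0.03], 0],
    [[0, 0, 0.06], 0],
    [[0, 0, 0.08], 0],
    [[0, 0, 0.08], 0],
    [[0, 0, 0.08], 0]
  ]
}}

```text
clock: 11.92
tool_pos: [0.5299, -0.1157, 0.1608]
orientation: [180.0, 0.1, 8.0]
force: [0.6, -0.5, 0.7]
opening: 0.0875
gripper_force: 0.0
```

Emit:
{"api": "send_rows", "payload": {
  "deltas": [
    [[0, 0, 0.008], 0],
    [[0, 0, 0.016], 0],
    [[0, 0, 0.019], 0],
    [[0, 0, 0.019], 0],
    [[0, 0, 0.019], 0]
  ]
}}

```text
clock: 12.33
tool_pos: [0.5306, -0.1155, 0.1463]
orientation: [180.0, -0.0, 8.2]
force: [-0.3, 0.6, -0.3]
opening: 0.0876
gripper_force: 0.0
```

Emit:
{"api": "send_rows", "payload": {
  "deltas": [
    [[0, 0, 0], 0],
    [[0, 0, 0], 0],
    [[0, 0, 0], 0],
    [[0, 0, 0], 0],
    [[0, 0, 0], 0]
  ]
}}

```text
clock: 12.75
tool_pos: [0.5306, -0.1155, 0.1462]
orientation: [180.0, -0.0, 8.2]
force: [0.1, 0.0, 0.3]
opening: 0.0877
gripper_force: 0.0
```

Emit:
{"api": "send_rows", "payload": {
  "deltas": [
    [[0, 0, 0], 0],
    [[0, 0, 0], 0],
    [[0, 0, 0], 0],
    [[0, 0, 0], 0],
    [[0, 0, 0], 0]
  ],
  "gripper": 0
}}

```text
clock: 13.17
tool_pos: [0.5306, -0.1156, 0.1461]
orientation: [180.0, 0.0, 8.2]
force: [-0.3, 0.7, 0.7]
opening: 0.06
gripper_force: 0.0
```

Emit:
{"api": "send_rows", "payload": {
  "deltas": [
    [[0, 0, 0], 0],
    [[0, 0, 0], 0],
    [[0, 0, 0], 0],
    [[0, 0, 0], 0],
    [[0, 0, 0], 0]
  ]
}}

```text
clock: 13.58
tool_pos: [0.5306, -0.1155, 0.1461]
orientation: [180.0, 0.0, 8.2]
force: [0.2, 0.3, 1.8]
opening: 0.0266
gripper_force: 3.6
```

Emit:
{"api": "send_rows", "payload": {
  "deltas": [
    [[0, 0, 0], 0],
    [[0, 0, 0], 0],
    [[0, 0, 0], 0],
    [[0, 0, 0], 0],
    [[0, 0, 0], 0]
  ]
}}

```text
clock: 14.0
tool_pos: [0.5307, -0.1155, 0.1465]
orientation: [180.0, -0.0, 8.2]
force: [-1.6, 2.2, 5.4]
opening: 0.0165
gripper_force: 30.0
```

Both catches are fully pinched, with the opening at about 17 mm. I'll lift gently first.

Emit:
{"api": "send_rows", "payload": {
  "deltas": [
    [[0, 0, -0.003], 0],
    [[0, 0, -0.008], 0],
    [[0, 0, -0.014], 0],
    [[0, 0, -0.02], 0],
    [[0, 0, -0.026], 0]
  ]
}}

```text
clock: 14.42
tool_pos: [0.5305, -0.1156, 0.1672]
orientation: [-180.0, 0.0, 8.2]
force: [1.0, 0.2, -2.5]
opening: 0.0165
gripper_force: 30.0
```

Emit:
{"api": "send_rows", "payload": {
  "deltas": [
    [[0, 0, -0.015], 0],
    [[0, 0, -0.035], 0],
    [[0, 0, -0.055], 0],
    [[0, 0, -0.075], 0],
    [[0, 0, -0.095], 0]
  ]
}}

```text
clock: 14.83
tool_pos: [0.5304, -0.1156, 0.244]
orientation: [-180.0, -0.0, 8.2]
force: [0.9, -0.1, -2.7]
opening: 0.0161
gripper_force: 30.0
```

Emit:
{"api": "send_rows", "payload": {
  "deltas": [
    [[0, 0, -0.015], 0],
    [[0, 0, -0.03], 0],
    [[0, 0, -0.04], 0],
    [[0, 0, -0.045], 0],
    [[0, 0, -0.045], 0]
  ]
}}

```text
clock: 15.25
tool_pos: [0.5308, -0.1155, 0.2797]
orientation: [180.0, -0.1, 8.2]
force: [1.0, -0.6, -3.0]
opening: 0.0166
gripper_force: 30.0
```

Emit:
{"api": "send_rows", "payload": {
  "deltas": [
    [[0, 0, 0], 0],
    [[0, 0, 0], 0],
    [[0, 0, 0], 0],
    [[0, 0, 0], 0],
    [[0, 0, 0], 0]
  ]
}}

```text
clock: 15.67
tool_pos: [0.5305, -0.1156, 0.2784]
orientation: [-180.0, 0.0, 8.2]
force: [1.0, -0.6, -2.4]
opening: 0.0162
gripper_force: 30.0
```

Run:
```python
from h import *
q=snap("side"); save(q,"s8.png",(210,60,370,240),3)
o=ctrl.get_obs(); print(o["clock"],o["tool_pos"],o["opening"],o["force"],np.abs(o["qvel"]).max())
```

```text
15.7167 [ 0.5305     -0.1155606   0.27851996] 0.016181468744876804 [ 1.40168352  0.11611228 -3.51190951] 0.20087789843359152
```

View pics/s8.png

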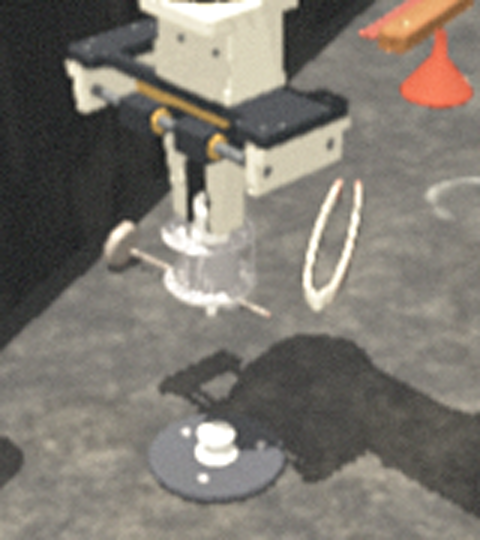

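The picture shows the loaded rod hanging upright at about (210,260), 13 cm above the empty stand at (215,450). The reel is on its seat.

```bash
python3 -c "
from plant import ctrl
print(ctrl.close_job())"
```

```text
the job is handed in; nothing more can be done
None
```

I handed the job in at about 16 s: the reel is seated on the rod, and the loaded rod hangs upright and still about 13 cm above its locked position, catches still pinched; no judging result came back.

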